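# Set the click-stop length stop and lock it

### The job

Reset the bench length stop: turn the black click knob anticlockwise until the stop is fully home against its end, then turn the knob clockwise exactly six clicks from there. When the stop stands at six clicks, swing the red lock lever all the way over, away from the robot, and leave the mug and the contactor undisturbed.

Things in the scene. Friction and masses are not known exactly. Their poses are not given: they have to be found in the camera images.
- length_stop: Bench length stop, bolted down: plate 130 (x) x 280 (y) x 12 mm, origin under its centre, z up, front = -x. Its +y half carries a blue housing (y +10 to +110 mm, top 67 mm above the bench) with a sloping front and the click knob; its -y half the sliding steel stop on two rods (rear, x +17 to +63 mm, to 61 mm above the bench) and, in front, the lock lever.
- knob_grip (a point): Fixed point on the axis of the black ribbed round knob (44 mm diameter, its end 46 mm above the sloping face), at grip height: 32 mm above the face, 14 mm below the end. It does not turn with the knob: z points out of the face along the axis, which leans 25 degrees from vertical to the front (-x of the length stop); y is the length stop's y.
- knob_foot (a point): Where that axis meets the sloping face; same axes; a 62 mm ring 3.5 mm high lies round it. Clockwise seen from the knob's end (negative turn about z) runs the stop out, anticlockwise brings it home. 30 degrees a click, 2 mm of stop travel a click, sprung detent of about 0.25 N m peak between clicks. Home is a hard end at resting place zero; 9 clicks in all; it starts 1 to 3 clicks out.
- stop_face (a point): Centre of the yellow face (-y side) of the sliding steel stop, a block 46 x 30 x 48 mm; it moves 2 mm a click along -y of the length stop as the knob turns clockwise.
- stop_zero (a point): Fixed point on the length stop where stop_face lies when the stop is fully home (zero clicks).
- lock_lever (a joint): Lock lever angle, rad: 0 (unlocked) leans to the front, -x of the length stop; 1.0 (a hard end) is fully over to the rear. Stays where left (friction 0.06 N m); starts at 0 to 0.2. Steel rod 10 mm thick on a grey block 70 x 50 x 25 mm; pivot at x -22, y -95, z +34 mm of length_stop, axis along its y.
- lock_lever_tip (a point): Centre of the lever's red ball, 26 mm in diameter, 80 mm from the pivot; at angle a the rod leans a - 0.5 rad from vertical to the rear.
- mug: White mug, 78 mm diameter, 97 mm high, 110 mm over its handle, origin at the centre of its underside; a bystander on the left.
- contactor: Light grey contactor, 80 x 45 x 82 mm, origin at the centre of its underside; a bystander on the right.

How it is judged:
By the outcome, as a careful person would: the job done as asked, in the order asked, and still so for the second after the job is handed in, with the robot touching nothing.
It also fails if it takes over 64 s, if anything falls off the work surface, if the arm or the gripper's body presses on something with over 40 N, if the wrist force passes 120 N, or if a joint passes its speed limit or range.

### The arm

A 7-joint arm with a two-finger parallel gripper is mounted at the origin on a cart in front of the work surface, level with it; the furniture and walls round the work are solid. World frame = base frame: x ahead of the robot, y to its left, z up, the work surface at z = 0. Lengths are in m, angles in rad, forces in N, time in s.
With the tool pointing down it reaches from about 0.425 to 0.95 m from the base axis. Payload 4.7 kg.
Tool frame: the origin (TCP) lies at the very end of the fingers, on their centre line; the grasp point (between the pads) lies 19 mm behind it; z points along the fingers, y is the line along which they close (so a half turn about z gives the same grasp; the last joint's range is limited). The gripper opens to 87 mm and grips with 3 to 60 N. Pads are 19 mm wide; open, the fingers measure 117 mm over their backs; the gripper's body (75 mm by 190 mm) begins 51 mm behind the grasp point.
Start: joints at [1.301, 0.469, -0.049, 1.532, 0.024, 1.141, -0.082], TCP at [0.161, -0.656, 0.223] pointing down, gripper open.
Joint ranges: [-2.59, 2.59], [-0.33, 1.99], [-1.39, 1.29], [0.1, 2.45], [-1.04, 4.18], [0.21, 1.99], [-2.66, 2.66]. Speed limits (rad/s): [2.57, 2.57, 3.14, 3.14, 3.14, 3.14, 3.14].

### API

Orientations are given as a unit quaternion [x, y, z, w].
In Python, from plant import telemetry, grab_frame, arm, trace, place_of gives the robot as it stands.
- The arm moves only by the tool play_rows, never from a script. Its argument "rows" is a list of rows, each a list of 7 numbers: the turn, a rotation vector about the tool's x, y, z in degrees, then the shift along the tool's x, y, z in cm, then the opening, from 0 (shut) to 1 (fully open). A call has 1 to 12 rows; each row shifts and turns the commanded pose from where the row before left it, along the tool's axes as they then stand; what a row does not reach is not made up. A row lasts 1/12 s, in which the tool goes at most 41.7 mm and 7.16 degrees, less where a joint would pass 70% of its speed; a pose out of reach is approached as far as the arm can. A call is refused whole if a number of a shift passes 4.17 or a number of a turn 7.16, either way. A call with a gripper value outside its range is refused whole. The fingers move at their own pace and stop on an object; the grip force is fixed at half the most. Time passes only in rows, so rows that do not move let the fingers close. It gives the time, the measured TCP pose, the force, the opening and the grip force at its end, in the units of the state.
- telemetry.get_state(): the state, without advancing time (a new reading comes with each control period).
- grab_frame(name): name is "side" or "top" or "wrist"; returns a dict with "pixels" (420x560x3 uint8, blue, green, red), "vfov" (degrees; the focal length in pixels is half the picture's height over the tangent of half this angle, whatever the lens; pixels are square), "cx", "cy" (the principal point, pixels), "dist" ([k1, k2, p1, p2, k3] as OpenCV has them; the pictures are not rectified), "world_from_camera" (4x4, takes a point from camera to world coordinates). Camera axes: x right, y up, looking along -z (the intrinsics and any distortion apply to the point x, -y, -z); pixel columns grow to the right and rows downward; lengths in m; the calibration is good to about 2 mm. A picture is of the moment at which its call begins. There is no depth.
- arm.finish_job(): hands the job in; it is judged then, once.
Trained networks look in a picture, given as the dict that the camera call returned (one of the last four; its "shot" number tells which), for a name from the list of things; names that differ only in an ending like _2 or _b are one class to them, and where a whole thing is asked for, a point or a joint stands for the part that bears it (a point fixed in the world has none). Each returns a list of dicts, best first, with "conf" (0 to 1); they miss things now and then, are a little off and sometimes report something else, mostly with a low value. They report only what shows in the picture. A call takes as long as a camera call.
- trace(picture, label): "region" (420x560 bool, what is visible of it) and "rect" ([left, top, right, bottom] in pixels, round what is visible of it).
- place_of(picture, label): "pixel" ([row, column] in pixels: a listed point, or the origin of a listed thing).
The state is a dict: "clock": time; "joint_positions": joint angles; "qvel": joint speeds; "joint_efforts": joint torques, N m; "tool_pos": TCP position; "eef_rot": TCP orientation; "ft_force": force on the tool from outside, world axes, zero at the start; "ft_torque": the same for the moment, N m; "gripper_width": finger opening in m; "grip_force": force on a finger pad.
Only numpy, scipy, OpenCV 4.12 (cv2) and the standard library are available. Lean on these libraries where they do the work, as an engineer would, in place of code of your own. Each camera call takes 0.05 s, during which the arm holds its last target. There are 200 camera calls.

## Working session

There is one attempt and no reset: what is moved stays moved. The work goes in short steps, Python scripts to look and compute and a tool call to move; the robot and the scene stay as the last step left them, time stands still between calls to the robot, and variables do not carry over. Pictures are saved under pics/ and viewed, at most 10 in all, crops included, and the job is handed in when it is done.

Besides the shell and the picture viewer there is one more tool, called after "Call:" as name(argument=value, ...) on one line, values as JSON. play_rows: Moves the arm, as the interface text tells. Its arguments: {"type":"object","properties":{"rows":{"type":"array","items":{"type":"array","items":{"type":"number"}}}},"required":["rows"]}

```bash
mkdir -p pics; ls; cat > h.py <<'E'
import numpy as np, cv2
from scipy.spatial.transform import Rotation as R
from plant import telemetry, grab_frame, arm, trace, place_of
def K(p):
    f=p["pixels"].shape[0]/2/np.tan(np.radians(p["vfov"])/2)
    return np.array([[f,0,p["cx"]],[0,f,p["cy"]],[0,0,1.]])
def ray(p,rc):
    u=cv2.undistortPoints(np.array([[[rc[1],rc[0]]]],float),K(p),np.array(p["dist"],float))[0,0]
    T=np.array(p["world_from_camera"]); d=T[:3,:3]@np.array([u[0],-u[1],-1]); return T[:3,3],d/np.linalg.norm(d)
def proj(p,X):
    T=np.linalg.inv(np.array(p["world_from_camera"])); c=T[:3,:3]@np.asarray(X)+T[:3,3]
    q=cv2.projectPoints(np.array([[c[0],-c[1],-c[2]]]),np.zeros(3),np.zeros(3),K(p),np.array(p["dist"],float))[0][0,0]
    return q[::-1]
def onz(p,rc,z):
    o,d=ray(p,rc); return o+d*(z-o[2])/d[2]
def tri(rs):
    A=sum(np.eye(3)-np.outer(d,d) for o,d in rs); b=sum((np.eye(3)-np.outer(d,d))@o for o,d in rs); X=np.linalg.solve(A,b)
    return X,[np.linalg.norm((np.eye(3)-np.outer(d,d))@(X-o))*1e3 for o,d in rs]
E
python3 - <<'E'
from h import *
np.set_printoptions(precision=4,suppress=True)
ps={n:grab_frame(n) for n in ("side","top","wrist")}
for n,p in ps.items():
    cv2.imwrite(f"pics/{n}0.png",p["pixels"]); print(n,p["vfov"],np.array(p["world_from_camera"])[:3].tolist())
for l in ["length_stop","knob_grip","knob_foot","stop_face","stop_zero","lock_lever","lock_lever_tip","mug","contactor"]:
    rs=[]
    for n in ("side","top"):
        r=place_of(ps[n],l)
        print(l,n,[(np.round(x["pixel"],1).tolist(),round(x["conf"],2)) for x in r[:2]])
        if r: rs.append(ray(ps[n],r[0]["pixel"]))
    if len(rs)==2: print("   ",*tri(rs))
print(telemetry.get_state())
E
```

```text
pics
side 46.151433675538904 [[-0.6135073799802632, 0.5420324709720817, -0.574290427503064, -0.3064918329769391], [-0.7895909860417664, -0.43250816635536526, 0.435296175950939, 0.6145193116422032], [-0.012440637899403532, 0.7205119613495802, 0.6933309051822492, 1.1886671590933604]]
top 52.48197682951034 [[0.003937630033457742, 0.9926669815520518, -0.12081704683552669, 0.4051612288266462], [-0.9999764917561539, 0.0045869369822172735, 0.005096660100081638, -0.06106896533048694], [0.005613466377756947, 0.1207941378770485, 0.9926617073554145, 1.412078331909113]]
wrist 59.405251031619365 [[0.23870083566866002, 0.9390409027122754, 0.24743503002686537, 0.2286339155249792], [-0.9710925628519179, 0.23110286638460123, 0.05975533049454636, -0.6391717268865592], [-0.00107024519369928, -0.2545459647728354, 0.9670600841690702, 0.3838370817560613]]
length_stop side [([212.3, 285.5], 0.66)]
length_stop top [([193.6, 294.9], 0.88)]
    [ 0.6241 -0.1138  0.0034] [np.float64(4.9555757912331515), np.float64(4.95557579123305)]
knob_grip side [([208.1, 275.7], 0.7)]
knob_grip top [([202.0, 281.2], 0.63)]

[... 165 characters left out ...]
0.59), ([178.8, 308.5], 0.46)]
    [ 0.6031 -0.0622  0.0553] [np.float64(1.5288754081198686), np.float64(1.5288754081196252)]
stop_face side [([194.1, 283.6], 0.6)]
stop_face top [([203.0, 281.7], 0.56), ([179.3, 308.1], 0.43)]
    [ 0.5732 -0.0682  0.1513] [np.float64(3.5226207325534498), np.float64(3.5226207325534573)]
stop_zero side [([211.8, 277.8], 0.75), ([194.4, 285.2], 0.58)]
stop_zero top [([178.8, 305.4], 0.59)]
    [ 0.6957 -0.1467 -0.0722] [np.float64(4.422759475489487), np.float64(4.422759475489557)]Traceback (most recent call last):
  File "<stdin>", line 9, in <module>
ValueError: it knows: contactor, knob_foot, knob_grip, length_stop, lock_lever_tip, mug, stop_face, stop_zero
```

```bash
python3 - <<'E'
from h import *
np.set_printoptions(precision=4,suppress=True)
ps={n:grab_frame(n) for n in ("side","top")}
a=[ps[n]["pixels"] for n in ps]
cv2.imwrite("pics/st.png",np.hstack([cv2.resize(a[0][120:330,170:380],(400,400),interpolation=2),cv2.resize(a[1][100:310,190:400],(400,400),interpolation=2)]))
for l in ["length_stop","knob_grip","knob_foot","stop_face","stop_zero","lock_lever_tip","mug","contactor"]:
    rs=[]
    for n in ("side","top"):
        r=place_of(ps[n],l)
        print(l,n,[(np.round(x["pixel"],1).tolist(),round(x["conf"],2)) for x in r[:3]])
        if r: rs.append(ray(ps[n],r[0]["pixel"]))
    if len(rs)==2: print("   ",*tri(rs))
print(telemetry.get_state())
E
```

```text
length_stop side [([208.3, 283.9], 0.88)]
length_stop top [([194.0, 297.6], 0.67)]
    [ 0.6253 -0.117   0.0185] [np.float64(2.187191637672237), np.float64(2.1871916376725387)]
knob_grip side [([205.2, 278.9], 0.54)]
knob_grip top [([205.2, 282.4], 0.67)]
    [ 0.579  -0.0643  0.1001] [np.float64(4.9898636621643275), np.float64(4.989863662164366)]
knob_foot side [([210.2, 276.0], 0.59)]
knob_foot top [([199.3, 279.9], 0.72)]
    [ 0.5988 -0.0605  0.0655] [np.float64(0.4376525367505893), np.float64(0.4376525367507008)]
stop_face side [([192.8, 279.6], 0.64)]
stop_face top [([179.4, 305.2], 0.63)]
    [ 0.6717 -0.1387  0.0433] [np.float64(5.047389180656457), np.float64(5.047389180656571)]
stop_zero side [([194.6, 285.3], 0.95)]
stop_zero top [([179.0, 303.2], 0.59)]
    [ 0.6647 -0.1417  0.0403] [np.float64(7.802550820350206), np.float64(7.802550820350133)]
lock_lever_tip side [([179.7, 316.1], 0.38)]
lock_lever_tip top [([198.3, 334.4], 0.38)]
    [ 0.5974 -0.2291  0.1049] [np.float64(0.05184486543489661), np.float64(0.051844865434841285)]
mug side [([312.6, 210.3], 0.89)]
mug top []
contactor side [([170.5, 335.4], 0.75)]
contactor top []
{'clock': 1.55, 'joint_positions': array([ 1.3011,  0.4686, -0.0486,  1.5325,  0.0241,  1.141 , -0.0823]), 'qvel': array([-0.0013, -0.0009,  0.0007, -0.0014,  0.0006,  0.0003, -0.0021]), 'joint_efforts': array([ -0.0004, -50.7835,  -0.0811, -23.6453,  -0.0611,   0.031 ,
         0.    ]), 'tool_pos': array([ 0.161 , -0.6555,  0.2226]), 'eef_rot': array([0.9928, 0.1201, 0.    , 0.    ]), 'ft_force': array([0.5179, 0.318 , 1.0081]), 'ft_torque': array([ 0.0101, -0.0115,  0.0193]), 'grip_force': 0.0, 'gripper_width': 0.0870105528446367}
```

View pics/st.png

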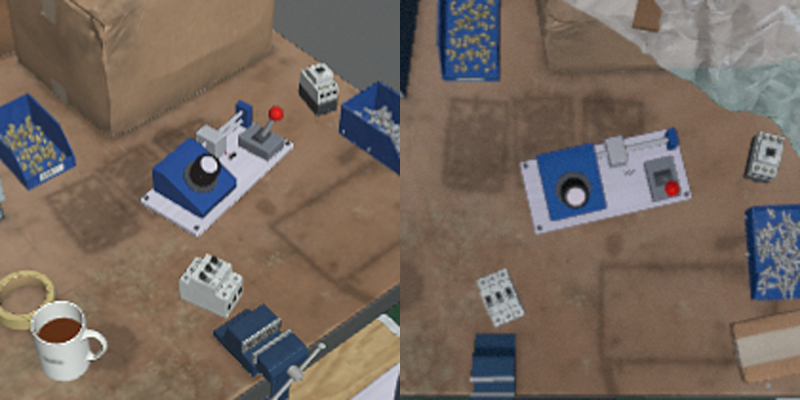

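The crops show the length stop near (208,284) in side and (194,297) in top, with its yaw about +11°. The knob is on its left half and the red lever ball on the right. Next I'll move above it for a near look.

Call:
play_rows(rows=[[0,0,0,2.67,-2.1,-0.4,1],[0,0,0,2.67,-2.1,-0.4,1],[0,0,0,2.67,-2.1,-0.4,1],[0,0,0,2.67,-2.1,-0.4,1],[0,0,0,2.67,-2.1,-0.4,1],[0,0,0,2.67,-2.1,-0.4,1],[0,0,0,2.67,-2.1,-0.4,1],[0,0,0,2.67,-2.1,-0.4,1],[0,0,0,2.67,-2.1,-0.4,1],[0,0,0,2.67,-2.1,-0.4,1],[0,0,0,2.67,-2.1,-0.4,1],[0,0,0,2.67,-2.1,-0.4,1]])

```text
clock: 2.55
tool_pos: [0.4129, -0.333, 0.2711]
eef_rot: [0.993, 0.12, 0.0, 0.0]
ft_force: [1.2, -0.3, 0.1]
gripper_width: 0.0869
grip_force: 0.0
```

Call:
play_rows(rows=[[0,0,0,2.67,-2.1,-0.4,1],[0,0,0,2.67,-2.1,-0.4,1],[0,0,0,2.67,-2.1,-0.4,1],[0,0,0,2.67,-2.1,-0.4,1],[0,0,0,2.67,-2.1,-0.4,1],[0,0,0,2.67,-2.1,-0.4,1],[0,0,0,2.67,-2.1,-0.4,1],[0,0,0,2.67,-2.1,-0.4,1],[0,0,0,0,0,0,1],[0,0,0,0,0,0,1]])

```text
clock: 3.38
tool_pos: [0.5804, -0.1178, 0.3026]
eef_rot: [0.992, 0.122, 0.0, -0.0]
ft_force: [-0.5, -0.7, -0.4]
gripper_width: 0.0869
grip_force: 0.0
```

```bash
python3 - <<'E'
from h import *
np.set_printoptions(precision=4,suppress=True)
p=grab_frame("wrist"); cv2.imwrite("pics/w1.png",p["pixels"])
s=telemetry.get_state(); print(s["clock"],s["joint_positions"],s["tool_pos"],s["eef_rot"])
for l in ["length_stop","knob_grip","knob_foot","stop_face","stop_zero","lock_lever_tip"]:
    r=place_of(p,l); print(l,[(np.round(x["pixel"],1).tolist(),round(x["conf"],2)) for x in r[:3]])
E
```

```text
3.4333 [ 0.4312  0.3007 -0.3831  1.6158  0.1175  1.2482 -1.3025] [ 0.5794 -0.1201  0.3024] [ 0.9927  0.1207 -0.0003  0.0002]
length_stop [([132.0, 296.3], 0.96)]
knob_grip [([150.8, 241.8], 0.73)]
knob_foot [([139.1, 244.8], 0.67)]
stop_face [([93.8, 336.2], 0.58)]
stop_zero [([97.9, 329.0], 0.74)]
lock_lever_tip []
```

View pics/w1.png

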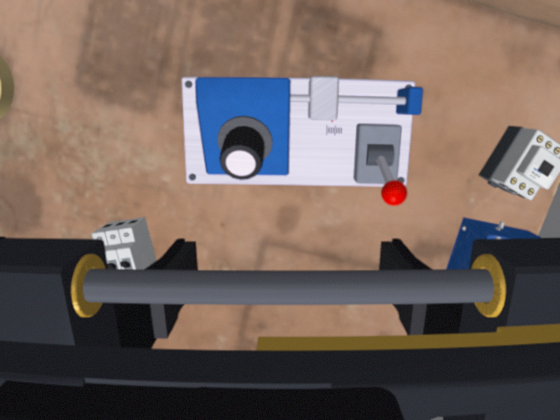

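The wrist view shows the plate corners at about (col,row) (183,79), (412,83), (410,186) and (186,184). The white knob end is at (241,161) and the red ball at (394,192). The contactors are at (525,165) and (125,245).

```bash
cat > fit.py <<'E'
from h import *
from scipy.optimize import least_squares
np.set_printoptions(precision=4,suppress=True)
ps={n:grab_frame(n) for n in ("side","top","wrist")}
def blob(p,rc,rad,m):
    yy,xx=np.mgrid[:420,:560]; n,l,st,c=cv2.connectedComponentsWithStats((m&((yy-rc[0])**2+(xx-rc[1])**2<rad**2)).astype(np.uint8))
    i=1+np.argmax(st[1:,4]); return c[i][::-1],st[i,4]
def white(p): b=p["pixels"].astype(int); return b.min(2)>190
def red(p): b=p["pixels"].astype(int); return (b[...,2]>110)&(b[...,1]<0.45*b[...,2])&(b[...,0]<0.45*b[...,2])
for nm,f,g in (("knob end",white,{"side":(206,279,8),"top":(203,281,9),"wrist":(161,241,24)}),("ball",red,{"side":(179,316,12),"top":(198,333,12),"wrist":(192,394,25)})):
    rs=[]
    for n,(r,c,rad) in g.items():
        q,a=blob(ps[n],(r,c),rad,f(ps[n])); print(nm,n,q,a); rs.append(ray(ps[n],q))
    print(nm,*tri(rs)); print("  side+wrist",*tri([rs[0],rs[2]]))
# plate corners: fit
w=ps["wrist"]; g=cv2.cvtColor(w["pixels"],cv2.COLOR_BGR2GRAY)
c=np.array([[183,79],[412,83],[410,186],[186,184]],np.float32).reshape(-1,1,2)
c2=cv2.cornerSubPix(g,c.copy(),(5,5),(-1,-1),(3,50,0.01)).reshape(-1,2); print(c2)
loc=[(65,140),(65,-140),(-65,-140),(-65,140)]
def mod(v): 
    C,S=np.cos(v[2]),np.sin(v[2]); return [(v[0]+(C*a-S*b)/1e3,v[1]+(S*a+C*b)/1e3,0.012) for a,b in loc]
for cc in (c.reshape(-1,2),c2):
    s=least_squares(lambda v:np.concatenate([proj(w,X)-q[::-1] for X,q in zip(mod(v),cc)]),[.62,-.115,.19]); print(s.x,s.fun)
for n in ("top","side"): print(n,np.array([proj(ps[n],X) for X in mod(s.x)]).tolist())
print("contactors",onz(w,(170,525),.06),onz(w,(235,125),.082),onz(w,(290,160),.0))
E
python3 fit.py
```

```text
knob end side [205.875 279.375] 48Traceback (most recent call last):
  File "fit.py", line 13, in <module>
    q,a=blob(ps[n],(r,c),rad,f(ps[n])); print(nm,n,q,a); rs.append(ray(ps[n],q))
        ~~~~^^^^^^^^^^^^^^^^^^^^^^^^^^
  File "fit.py", line 7, in blob
    i=1+np.argmax(st[1:,4]); return c[i][::-1],st[i,4]
        ~~~~~~~~~^^^^^^^^^^
    return _wrapfunc(a, 'argmax', axis=axis, out=out, **kwds)
    return bound(*args, **kwds)
ValueError: attempt to get argmax of an empty sequence
```

```bash
sed -i 's/"top":(203,281,9),//; s/"top":(198,333,12),//; s/tri(\[rs\[0\],rs\[2\]\])/1/' fit.py; python3 fit.py
```

```text
knob end side [205.875 279.375] 48
knob end wrist [161.     237.3224] 549
knob end [ 0.5858 -0.0661  0.0915] [np.float64(0.7714966685297258), np.float64(0.7714966685297743)]Traceback (most recent call last):
  File "fit.py", line 14, in <module>
    print(nm,*tri(rs)); print("  side+wrist",*1)
                        ~~~~~^^^^^^^^^^^^^^^^^^^
TypeError: Value after * must be an iterable, not int
```

```bash
sed -i 's/print("  side+wrist",\*1)/pass/; s/161,241,24/161,241,19/' fit.py; python3 fit.py
```

```text
knob end side [205.875 279.375] 48
knob end wrist [161.2018 237.5009] 545
knob end [ 0.5858 -0.0661  0.0916] [np.float64(0.788035152655225), np.float64(0.788035152655132)]
ball side [179.0698 314.5581] 43
ball wrist [190.2942 391.3757] 503
ball [ 0.597  -0.2218  0.1121] [np.float64(0.16044255648688516), np.float64(0.160442556486819)]
[[180.093   78.3794]
 [410.7551  83.4036]
 [410.     186.    ]
 [185.8508 179.4213]]
[ 0.6222 -0.1233  0.2325] [-0.5728 -2.1235 -2.0393  4.0587  1.4733 -2.4072  1.6187  0.4244]
[ 0.6232 -0.1217  0.2259] [-1.9621 -0.0772 -2.877   4.5649  1.0892 -3.7624  4.3813 -0.9346]
top [[184.78382475184162, 253.12904247244202], [166.72706783488735, 334.78610659974623], [204.24058625179225, 343.9749886945138], [222.72059763526406, 261.49796226594384]]
side [[224.23657508762986, 244.08863707695843], [180.159301244208, 296.13816271678655], [195.49004595815123, 325.6307842087606], [242.7718650982495, 274.5176089299908]]
contactors [ 0.651  -0.3862  0.06  ] [0.4731 0.0408 0.082 ] [0.3659 0.0127 0.    ]
```

Call:
play_rows(rows=[[0,0,0,-0.2,-1.0,2.5,1],[0,0,0,-0.2,-1.0,2.5,1],[0,0,0,-0.2,-1.0,2.5,1],[0,0,0,-0.2,-1.0,2.5,1],[0,0,0,-0.2,-1.1,2.5,1],[0,0,0,0,0,2.3,1],[0,6.25,0,0,0,0,1],[0,6.25,0,0,0,0,1],[0,6.25,0,0,0,0,1],[0,6.25,0,0,0,0,1],[0,0,-7,0,0,0,1],[0,0,-7,0,0,0,1]])

```text
clock: 5.18
tool_pos: [0.5553, -0.074, 0.1536]
eef_rot: [0.947, 0.236, 0.215, 0.001]
ft_force: [-0.3, 0.6, 0.3]
gripper_width: 0.0872
grip_force: 0.0
```

Call:
play_rows(rows=[[0,0,-7,0,0,0,1],[0,0,-7,0,0,0,1],[0,0,-7,0,0,0,1],[0,0,-7,0,0,0,1],[0,0,-7,0,0,0,1],[0,0,-7,0,0,0,1],[0,0,-7,0,0,0,1],[0,0,-7,0,0,0,1],[0,0,-7,0,0,0,1],[0,0,-7,0,0,0,1],[0,0,-6,0,0,0,1],[0,0,0,0,0,0,1]])

```text
clock: 6.18
tool_pos: [0.5576, -0.0733, 0.1546]
eef_rot: [0.602, 0.769, 0.17, 0.134]
ft_force: [-0.7, -0.7, 0.6]
gripper_width: 0.0867
grip_force: 0.0
```

```bash
cat > chk.py <<'E'
from h import *
np.set_printoptions(precision=4,suppress=True)
s=telemetry.get_state(); T=np.array(s["tool_pos"]); M=R.from_quat(s["eef_rot"]).as_matrix()
print(s["clock"],"q",s["joint_positions"],"tcp",T,"w",s["gripper_width"],"F",s["ft_force"],"Tq",s["ft_torque"])
ax=np.array([-0.412,-0.0947,0.906]); G=np.array([0.5916,-0.0648,0.0789])
print("tool cols\n",M)
print("to grasp tcp (tool cm)",M.T@(G-0.017*ax-T)*100, "tool-z rotvec err deg",M.T@np.degrees(np.cross(M[:,2],-ax)))
E
cat > look.py <<'E'
from chk import *
w=grab_frame("wrist"); t=grab_frame("side")
import sys
cv2.imwrite(f"pics/{sys.argv[1]}.png",np.hstack([w["pixels"],cv2.resize(t["pixels"][150:255,225:345],(240,210),interpolation=2) if 0 else np.zeros((420,2,3),np.uint8)]))
for l in ("knob_grip","knob_foot"):
    for n,p in (("w",w),("s",t)): print(l,n,[(np.round(x["pixel"],1).tolist(),round(x["conf"],2)) for x in place_of(p,l)[:2]])
print("pred grip",proj(w,G),proj(t,G),"end",proj(w,G+.014*ax),"foot",proj(w,G-.032*ax))
E
python3 look.py w2
```

```text
6.1833 q [ 0.9357  0.3531 -0.9342  2.1296  0.3761  0.3977  0.0162] tcp [ 0.5576 -0.0733  0.1546] w 0.08671238430592804 F [-0.7169 -0.695   0.6049] Tq [-0.1634  0.3539 -0.0554]
tool cols
 [[-0.2398  0.8798  0.4105]
 [ 0.9708  0.2175  0.101 ]
 [-0.0004  0.4227 -0.9063]]
to grasp tcp (tool cm) [ 0.0028 -0.0263 10.0376] tool-z rotvec err deg [-0.0032 -0.373  -0.    ]
knob_grip w []
knob_grip s [([210.0, 277.0], 0.84), ([211.5, 275.8], 0.55)]
knob_foot w [([295.8, 325.8], 0.73)]
knob_foot s [([212.0, 273.5], 0.75), ([208.1, 274.1], 0.37)]
pred grip [211.4244 287.2131] [207.8683 278.2354] end [217.0507 287.1789] foot [200.5657 287.2794]
```

View pics/w2.png

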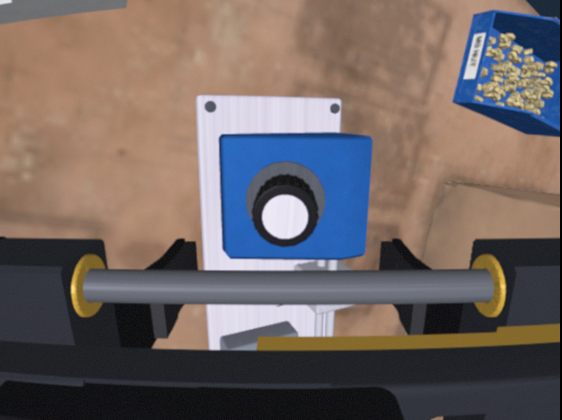

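The white knob end sits at (285,217) against the predicted (287,217), so the estimate is good. Next is descend and grip.

Call:
play_rows(rows=[[0,0,0,0,0,2.0,1],[0,0,0,0,0,2.0,1],[0,0,0,0,0,2.0,1],[0,0,0,0,0,2.0,1],[0,0,0,0,0,1.5,1],[0,0,0,0,0,0.5,1],[0,0,0,0,0,0,1],[0,0,0,0,0,0,0],[0,0,0,0,0,0,0],[0,0,0,0,0,0,0],[0,0,0,0,0,0,0],[0,0,0,0,0,0,0]])

```text
clock: 7.48
tool_pos: [0.5987, -0.0635, 0.0645]
eef_rot: [0.603, 0.768, 0.17, 0.134]
ft_force: [1.2, -0.3, -0.6]
gripper_width: 0.0613
grip_force: 0.0
```

```bash
python3 chk.py
```

```text
7.4833 q [ 0.6106  0.4984 -0.6197  2.1264  0.6616  0.2221 -0.2696] tcp [ 0.5987 -0.0635  0.0645] w 0.06130441731446681 F [ 1.2327 -0.2713 -0.6083] Tq [-0.1352  0.378  -0.0378]
tool cols
 [[-0.2379  0.8799  0.4112]
 [ 0.9713  0.2158  0.1002]
 [-0.0006  0.4233 -0.906 ]]
to grasp tcp (tool cm) [ 0.0282 -0.0442  0.0851] tool-z rotvec err deg [ 0.0283 -0.3162  0.    ]
```

Call:
play_rows(rows=[[0,0,0,0,0,0,0],[0,0,0,0,0,0,0],[0,0,0,0,0,0,0],[0,0,0,0,0,0,0],[0,0,0,0,0,0,0]])

```text
clock: 7.9
tool_pos: [0.5969, -0.0638, 0.0631]
eef_rot: [0.603, 0.768, 0.169, 0.133]
ft_force: [-4.4, -1.5, 3.0]
gripper_width: 0.0433
grip_force: 30.0
```

```bash
python3 chk.py
```

```text
7.9 q [ 0.6102  0.499  -0.6188  2.1281  0.6617  0.2243 -0.2697] tcp [ 0.5969 -0.0638  0.0631] w 0.04334239907445913 F [-4.4412 -1.5432  3.0202] Tq [-0.3226  1.177  -0.0317]
tool cols
 [[-0.2377  0.8818  0.4074]
 [ 0.9713  0.216   0.0993]
 [-0.0005  0.4193 -0.9079]]
to grasp tcp (tool cm) [0.015  0.1806 0.0394] tool-z rotvec err deg [-0.2217 -0.3175 -0.    ]
```

Call:
play_rows(rows=[[0,0,0,0,-0.2,0,0],[0,0,0,0,0,0,0],[0,0,-5,0,0,0,0],[0,0,-5,0,0,0,0],[0,0,-5,0,0,0,0],[0,0,-5,0,0,0,0],[0,0,-5,0,0,0,0],[0,0,-5,0,0,0,0]])

```text
clock: 8.57
tool_pos: [0.5972, -0.0636, 0.0633]
eef_rot: [0.381, 0.899, 0.13, 0.174]
ft_force: [3.1, 0.4, -4.1]
gripper_width: 0.0436
grip_force: 30.0
```

```bash
cat >> chk.py <<'E'
print("yaw about axis deg",np.degrees(np.arctan2(*[np.dot(M[:,0],v) for v in (np.cross(-ax,[0.974,0.226,0]),np.array([0.974,0.226,0])-0*ax)])),"tool torque",M.T@s["ft_torque"],"tool force",M.T@s["ft_force"])
E
python3 chk.py; python3 - <<'E'
from h import *
ps={n:grab_frame(n) for n in("side","top")}
for n,p in ps.items():
    print(n,[(l,np.round(x["pixel"],1).tolist(),round(x["conf"],2)) for l in("stop_face","stop_zero") for x in place_of(p,l)[:1]])
E
```

```text
8.5667 q [ 0.7037  0.5349 -0.7411  2.1254  0.8722  0.2688  0.0715] tcp [ 0.5972 -0.0636  0.0633] w 0.043574424830977995 F [ 3.0624  0.3831 -4.0598] Tq [-0.4517  0.3501  0.003 ]
tool cols
 [[-0.6494  0.6398  0.411 ]
 [ 0.7298  0.6762  0.1005]
 [-0.2136  0.3652 -0.9061]]
to grasp tcp (tool cm) [-0.0656  0.127   0.0469] tool-z rotvec err deg [ 0.1884 -0.282  -0.    ]
yaw about axis deg -121.03491572733573 tool torque [ 0.5482 -0.0511 -0.1532] tool force [-0.842   0.7355  4.9757]
side [('stop_zero', [195.7, 283.0], 0.8)]
top [('stop_face', [179.5, 308.3], 0.49), ('stop_zero', [178.0, 305.1], 0.92)]
```

Call:
play_rows(rows=[[0,0,-5,0,0,0,0],[0,0,-5,0,0,0,0],[0,0,-5,0,0,0,0],[0,0,-5,0,0,0,0],[0,0,-5,0,0,0,0],[0,0,-5,0,0,0,0]])

```text
clock: 9.37
tool_pos: [0.5974, -0.0633, 0.0635]
eef_rot: [0.136, 0.967, 0.081, 0.201]
ft_force: [4.8, 0.8, -3.1]
gripper_width: 0.0434
grip_force: 30.0
```

```bash
cat > stop.py <<'E'
from chk import *
import sys
p=grab_frame("side"); q=grab_frame("top"); cv2.imwrite(f"pics/{sys.argv[1]}.png",np.hstack([cv2.resize(p["pixels"][160:230,250:350],(400,280),interpolation=0),cv2.resize(q["pixels"][150:220,260:360],(400,280),interpolation=0)]))
E
python3 stop.py s1
```

```text
9.3667 q [ 0.7893  0.58   -0.8605  2.1211  1.0255  0.3309  0.4645] tcp [ 0.5974 -0.0633  0.0635] w 0.043363544005778215 F [ 4.7794  0.8071 -3.0719] Tq [-0.3546 -0.0704 -0.0486]
tool cols
 [[-0.8819  0.2303  0.4114]
 [ 0.2952  0.9501  0.101 ]
 [-0.3676  0.2105 -0.9058]]
to grasp tcp (tool cm) [-0.1054  0.0373  0.0472] tool-z rotvec err deg [ 0.3361 -0.1329 -0.    ]
yaw about axis deg -150.87546144677154 tool torque [ 0.3098 -0.1588 -0.109 ] tool force [-2.8473  1.2208  4.8304]
```

View pics/s1.png

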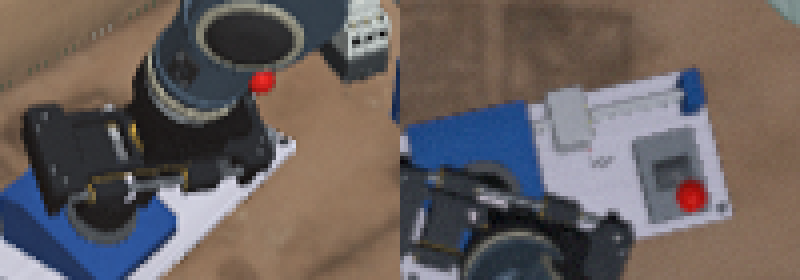

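Call:
play_rows(rows=[[0,0,-5,0,0,0,0],[0,0,-5,0,0,0,0],[0,0,-5,0,0,0,0]])

```text
clock: 9.72
tool_pos: [0.5974, -0.0631, 0.0635]
eef_rot: [0.01, 0.976, 0.054, 0.21]
ft_force: [0.5, 0.9, 1.4]
gripper_width: 0.0431
grip_force: 30.0
```

```bash
python3 chk.py | tail -1
```

```text
yaw about axis deg -165.63637261169546 tool torque [0.3046 0.2254 0.3092] tool force [-0.9805  1.017  -0.9246]
```

Call:
play_rows(rows=[[0,0,-5,0,0,0,0],[0,0,-5,0,0,0,0],[0,0,-5,0,0,0,0]])

```text
clock: 9.97
tool_pos: [0.5974, -0.0628, 0.0635]
eef_rot: [-0.118, 0.969, 0.026, 0.216]
ft_force: [0.6, 0.7, 1.0]
gripper_width: 0.0434
grip_force: 30.0
```

```bash
python3 stop.py s2
```

```text
9.9667 q [ 0.8639  0.6323 -0.9716  2.1178  1.1391  0.4012  0.8987] tcp [ 0.5974 -0.0628  0.0635] w 0.04335512583832416 F [0.6028 0.7055 0.9774] Tq [-0.133   0.184   0.0538]
tool cols
 [[-0.8791 -0.2405  0.4115]
 [-0.2179  0.9707  0.1018]
 [-0.4239 -0.0002 -0.9057]]
to grasp tcp (tool cm) [-0.0968 -0.0628  0.0439] tool-z rotvec err deg [0.4002 0.0703 0.    ]
yaw about axis deg 179.24891392467933 tool torque [ 0.054   0.2105 -0.0847] tool force [-1.0979  0.5397 -0.5654]
```

Call:
play_rows(rows=[[0,0,-5,0,0,0,0],[0,0,-5,0,0,0,0]])

```text
clock: 10.23
tool_pos: [0.597, -0.0628, 0.0633]
eef_rot: [-0.199, 0.956, 0.008, 0.217]
ft_force: [0.5, 2.0, 1.1]
gripper_width: 0.0431
grip_force: 30.0
```

```bash
python3 chk.py | tail -1
```

```text
yaw about axis deg 169.63566175595028 tool torque [-0.2165 -0.0647  0.938 ] tool force [-1.632   1.5747 -0.5836]
```

Call:
play_rows(rows=[[0,0,-5,0,0,0,0],[0,0,-5,0,0,0,0]])

```text
clock: 10.4
tool_pos: [0.5963, -0.0632, 0.0627]
eef_rot: [-0.281, 0.935, -0.01, 0.216]
ft_force: [-1.4, -0.1, 1.3]
gripper_width: 0.043
grip_force: 30.0
```

```bash
python3 stop.py s3; python3 - <<'E'
import cv2,numpy as np
a=[cv2.cvtColor(cv2.imread(f"pics/s{i}.png"),6)[0:160:4,400+120:400+220:4].astype(np.float32) for i in(1,2,3)]
for i in (1,2): print(cv2.phaseCorrelate(a[0],a[i]))
E
```

```text
10.4 q [ 0.9049  0.6684 -1.035   2.1167  1.1924  0.4492  1.2031] tcp [ 0.5963 -0.0632  0.0627] w 0.0430109366737008 F [-1.3945 -0.1186  1.2831] Tq [ 0.4041  0.8678 -0.8493]
tool cols
 [[-0.7493 -0.5209  0.4089]
 [-0.5298  0.842   0.1017]
 [-0.3973 -0.1404 -0.9069]]
to grasp tcp (tool cm) [-0.2059 -0.1252  0.0186] tool-z rotvec err deg [0.4374 0.0593 0.    ]
yaw about axis deg 159.7299757921071 tool torque [-0.4251  0.6395  1.0237] tool force [ 0.598   0.4464 -1.7459]
((0.5202514230083803, -0.0034437082453280254), 1.085288300037384)
((0.6038965512753673, -0.15078056157735276), 0.6685204229354859)
```

Torque rose to about 1 N m without any further click, so the stop is home. I'll release, regrip and turn three clicks clockwise, then repeat.

Call:
play_rows(rows=[[0,0,0,0,0,0,0.65],[0,0,0,0,0,0,0.65],[0,0,0,0,0,0,0.65],[0,0,0,0,0,0,0.65],[0,0,0,0,0,0,0.65]])

```text
clock: 10.92
tool_pos: [0.5969, -0.0636, 0.0631]
eef_rot: [-0.284, 0.934, -0.012, 0.216]
ft_force: [0.4, -0.0, -0.2]
gripper_width: 0.0558
grip_force: 0.0
```

```bash
python3 stop.py s4; python3 chk.py|grep grasp;  python3 - <<'E'
import cv2,numpy as np
a=[cv2.cvtColor(cv2.imread(f"pics/s{i}.png"),6)[0:160:4,400+120:400+220:4].astype(np.float32) for i in(1,2,3,4)]
for i in (1,2,3): print(cv2.phaseCorrelate(a[0],a[i]))
E
```

```text
10.9167 q [ 0.905   0.668  -1.0354  2.1164  1.1963  0.4495  1.2058] tcp [ 0.5969 -0.0636  0.0631] w 0.05582321314228283 F [ 0.3695 -0.0143 -0.212 ] Tq [-0.0266  0.3576  0.006 ]
tool cols
 [[-0.7457 -0.5247  0.4105]
 [-0.535   0.8389  0.1004]
 [-0.397  -0.1448 -0.9063]]
to grasp tcp (tool cm) [-0.1652 -0.059   0.0385] tool-z rotvec err deg [0.3178 0.1042 0.    ]
yaw about axis deg 159.36289641074134 tool torque [-0.1739  0.3131  0.0196] tool force [-0.1837 -0.1752  0.3424]
to grasp tcp (tool cm) [-0.1672 -0.0639  0.0378] tool-z rotvec err deg [0.3282 0.1065 0.    ]
((0.5202514230083803, -0.0034437082453280254), 1.085288300037384)
((0.6038965512753673, -0.15078056157735276), 0.6685204229354859)
((0.7958226519755023, -0.1623098831271399), 0.5806820950508118)
```

Call:
play_rows(rows=[[0,0,0,0,0,0,0],[0,0,0,0,0,0,0],[0,0,0,0,0,0,0],[0,0,0,0,0,0,0],[0,0,0,0,0,0,0],[0,0,0,0,0,0,0],[0,0,0,0,0,0,0]])

```text
clock: 11.6
tool_pos: [0.5965, -0.0631, 0.063]
eef_rot: [-0.284, 0.934, -0.011, 0.216]
ft_force: [-3.1, 1.3, 2.0]
gripper_width: 0.0432
grip_force: 30.0
```

```bash
python3 chk.py|tail -2
```

```text
to grasp tcp (tool cm) [-0.1661 -0.1233  0.0418] tool-z rotvec err deg [ 0.3735  0.1133 -0.    ]
yaw about axis deg 159.3253750896637 tool torque [-0.6225  0.3561  0.0105] tool force [ 0.7689  2.4555 -2.9399]
```

Call:
play_rows(rows=[[0,0,5,0,0,0,0],[0,0,5,0,0,0,0],[0,0,5,0,0,0,0],[0,0,5,0,0,0,0],[0,0,5,0,0,0,0],[0,0,5,0,0,0,0],[0,0,0,0,0,0,0]])

```text
clock: 12.18
tool_pos: [0.5966, -0.063, 0.063]
eef_rot: [-0.032, 0.976, 0.045, 0.212]
ft_force: [-2.4, 2.2, 1.0]
gripper_width: 0.0434
grip_force: 30.0
```

```bash
python3 chk.py|tail -2
```

```text
to grasp tcp (tool cm) [-0.2043 -0.031   0.0407] tool-z rotvec err deg [ 0.3613 -0.0907 -0.    ]
yaw about axis deg -170.6220039220825 tool torque [-0.4014  0.7101  0.0854] tool force [ 1.6807  2.4259 -1.7204]
```

Call:
play_rows(rows=[[0,0,5,0,0,0,0],[0,0,5,0,0,0,0],[0,0,5,0,0,0,0],[0,0,5,0,0,0,0],[0,0,5,0,0,0,0],[0,0,5,0,0,0,0],[0,0,5,0,0,0,0],[0,0,5,0,0,0,0],[0,0,5,0,0,0,0],[0,0,5,0,0,0,0],[0,0,5,0,0,0,0],[0,0,5,0,0,0,0]])

```text
clock: 13.18
tool_pos: [0.5966, -0.0628, 0.0631]
eef_rot: [0.46, 0.861, 0.145, 0.161]
ft_force: [-2.0, 3.0, 1.1]
gripper_width: 0.0435
grip_force: 30.0
```

```bash
python3 chk.py|tail -2;python3 chk.py|head -1
```

```text
to grasp tcp (tool cm) [-0.1402  0.1478  0.0386] tool-z rotvec err deg [ 0.1086 -0.3829  0.    ]
yaw about axis deg -110.75950258374814 tool torque [ 0.4366  0.6877 -0.2247] tool force [ 3.4096  0.5081 -1.5579]
13.1833 q [ 0.6929  0.5304 -0.7278  2.1268  0.8507  0.2626 -0.091 ] tcp [ 0.5966 -0.0628  0.0631] w 0.04346137282806034 F [-2.0488  2.9747  1.1246] Tq [0.1918 0.7111 0.4141]
```

Call:
play_rows(rows=[[0,0,2,0,0,0,0],[0,0,0,0,0,0,0.65],[0,0,0,0,0,0,0.65],[0,0,0,0,0,0,0.65],[0,0,0,0,0,0,0.65],[0,0,0,0,0,0,0.65]])

```text
clock: 13.68
tool_pos: [0.5971, -0.0639, 0.0631]
eef_rot: [0.475, 0.853, 0.147, 0.159]
ft_force: [-0.4, -0.2, 0.0]
gripper_width: 0.056
grip_force: 0.0
```

```bash
cat > shift.py <<'E'
import cv2,numpy as np,sys
a=[cv2.cvtColor(cv2.imread(f"pics/s{i}.png"),6)[0:160:4,400+120:400+240:4].astype(np.float32) for i in(1,4,int(sys.argv[1]))]
w=cv2.createHanningWindow(a[0].shape[::-1],5)
print("start-home",cv2.phaseCorrelate(a[0],a[1],w),"home-now",cv2.phaseCorrelate(a[1],a[2],w))
for b in a: print((b[18:30].mean(0)).round().astype(int).tolist())
E
python3 stop.py s5|grep grasp; python3 shift.py 5
```

```text
to grasp tcp (tool cm) [-0.0175  0.1692  0.0339] tool-z rotvec err deg [ 0.1059 -0.3213 -0.    ]
start-home ((-0.27791247845999223, 0.12393612866804915), 0.8810293463865916) home-now ((2.1220628617103383, -0.1075502923611289), 0.6167202989260355)
[0, 9, 21, 33, 42, 51, 56, 70, 86, 96, 104, 111, 114, 117, 120, 113, 107, 108, 108, 105, 100, 93, 85, 74, 66, 54, 41, 28, 15, 0]
[0, 1, 4, 9, 16, 23, 32, 47, 59, 72, 85, 94, 101, 105, 105, 96, 98, 97, 90, 83, 76, 64, 53, 41, 31, 21, 12, 6, 1, 0]
[0, 9, 20, 33, 43, 52, 60, 65, 77, 94, 104, 109, 113, 118, 121, 121, 114, 101, 102, 103, 100, 93, 83, 74, 66, 54, 41, 28, 15, 0]
```

View pics/s5.png

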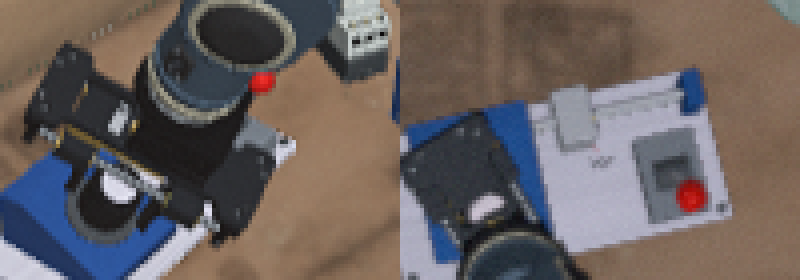

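The block has moved right by about 2 px (3 clicks, roughly 6 mm), and the ball and lever are untouched. I'll rotate back 90° and regrip.

Call:
play_rows(rows=[[0,0,-7,0,0,0,0.65],[0,0,-7,0,0,0,0.65],[0,0,-7,0,0,0,0.65],[0,0,-7,0,0,0,0.65],[0,0,-7,0,0,0,0.65],[0,0,-7,0,0,0,0.65],[0,0,-7,0,0,0,0.65],[0,0,-7,0,0,0,0.65],[0,0,-7,0,0,0,0.65],[0,0,-7,0,0,0,0.65],[0,0,-7,0,0,0,0.65],[0,0,-7,0,0,0,0.65]])

```text
clock: 14.78
tool_pos: [0.5969, -0.0638, 0.0631]
eef_rot: [-0.221, 0.951, 0.003, 0.216]
ft_force: [0.7, 0.5, -0.1]
gripper_width: 0.0569
grip_force: 0.0
```

Call:
play_rows(rows=[[0,0,-6,0,0,0,0.65],[0,0,0,0,0,0,0.65],[0,0,0,0,0,0,0],[0,0,0,0,0,0,0],[0,0,0,0,0,0,0],[0,0,0,0,0,0,0],[0,0,0,0,0,0,0],[0,0,0,0,0,0,0]])

```text
clock: 15.45
tool_pos: [0.5966, -0.063, 0.063]
eef_rot: [-0.268, 0.939, -0.008, 0.216]
ft_force: [-1.9, 1.9, 0.7]
gripper_width: 0.0436
grip_force: 30.0
```

```bash
python3 stop.py s6|tail -2; python3 shift.py 6|head -1
```

```text
to grasp tcp (tool cm) [-0.1638 -0.1189  0.04  ] tool-z rotvec err deg [ 0.3707  0.0976 -0.    ]
yaw about axis deg 161.33600589896005 tool torque [-0.4451  0.3966  0.0628] tool force [ 0.2278  2.4874 -1.2088]
start-home ((-0.27791247845999223, 0.12393612866804915), 0.8810293463865916) home-now ((1.592515532217849, 0.13853050144109602), 0.6563730653127035)
```

Now three more clicks.

Call:
play_rows(rows=[[0,0,5,0,0,0,0],[0,0,5,0,0,0,0],[0,0,5,0,0,0,0],[0,0,5,0,0,0,0],[0,0,5,0,0,0,0],[0,0,5,0,0,0,0],[0,0,5,0,0,0,0],[0,0,5,0,0,0,0],[0,0,5,0,0,0,0],[0,0,5,0,0,0,0],[0,0,5,0,0,0,0],[0,0,5,0,0,0,0]])

```text
clock: 16.55
tool_pos: [0.5966, -0.0629, 0.0631]
eef_rot: [0.24, 0.946, 0.102, 0.191]
ft_force: [-1.4, 2.1, -0.3]
gripper_width: 0.0433
grip_force: 30.0
```

Call:
play_rows(rows=[[0,0,5,0,0,0,0],[0,0,5,0,0,0,0],[0,0,5,0,0,0,0],[0,0,5,0,0,0,0],[0,0,5,0,0,0,0],[0,0,5,0,0,0,0],[0,0,1,0,0,0,0],[0,0,0,0,0,0,0]])

```text
clock: 17.22
tool_pos: [0.5966, -0.0629, 0.0631]
eef_rot: [0.481, 0.849, 0.149, 0.157]
ft_force: [-1.6, 2.1, 0.6]
gripper_width: 0.0435
grip_force: 30.0
```

```bash
python3 chk.py|tail -1
```

```text
yaw about axis deg -107.93656200457963 tool torque [ 0.5238  0.6339 -0.0328] tool force [ 2.5682  0.0665 -1.0203]
```

Call:
play_rows(rows=[[0,0,0,0,0,0,0.75],[0,0,0,0,0,0,0.75],[0,0,0,0,0,0,0.75],[0,0,0,0,0,0,0.75],[0,0,0,0,0,0,0.75],[0,0,0,0,0,0,0.75],[0,0,0,0,0,0,0.75],[0,0,0,0,0,-2,0.75],[0,0,0,0,0,-2,0.75],[0,0,0,0,0,-2,0.75],[0,0,0,0,0,-2,0.75],[0,0,0,0,0,-2,0.75]])

```text
clock: 18.22
tool_pos: [0.5553, -0.0735, 0.1544]
eef_rot: [0.482, 0.849, 0.149, 0.157]
ft_force: [0.5, 0.6, -0.2]
gripper_width: 0.0654
grip_force: 0.0
```

```bash
python3 stop.py s7; python3 shift.py 7|head -1
```

```text
18.2167 q [ 1.0707  0.4284 -1.1218  2.1292  0.612   0.4515  0.1015] tcp [ 0.5553 -0.0735  0.1544] w 0.06539771240688501 F [ 0.5033  0.615  -0.1845] Tq [-0.1299  0.2625  0.0163]
tool cols
 [[-0.4859  0.7719  0.41  ]
 [ 0.8652  0.4911  0.1009]
 [-0.1235  0.4038 -0.9065]]
to grasp tcp (tool cm) [-0.091   0.1833 10.1201] tool-z rotvec err deg [ 0.0757 -0.3641 -0.    ]
yaw about axis deg -107.83565708362225 tool torque [ 0.2882  0.0352 -0.0415] tool force [0.3104 0.6159 0.4357]
start-home ((-0.27791247845999223, 0.12393612866804915), 0.8810293463865916) home-now ((3.689277084857764, -1.0532353420932878), 0.3652053531010946)
```

Call:
play_rows(rows=[[5.98,1.83,0,0,0,0,0],[5.98,1.83,0,0,0,0,0],[5.98,1.83,0,0,0,0,0],[5.98,1.83,0,0,0,0,0],[0,0,-7,0,0,0,0],[0,0,-7,0,0,0,0],[0,0,-7,0,0,0,0],[0,0,-7,0,0,0,0],[0,0,-7,0,0,0,0],[0,0,-7,0,0,0,0],[0,0,-7,0,0,0,0],[0,0,-7,0,0,0,0]])

```text
clock: 19.32
tool_pos: [0.5559, -0.0736, 0.1526]
eef_rot: [0.025, 1.0, -0.0, -0.001]
ft_force: [-0.7, -0.0, -1.1]
gripper_width: 0.0014
grip_force: 0.0
```

Call:
play_rows(rows=[[0,0,-7,0,0,0,0],[0,0,-7,0,0,0,0],[0,0,0,0,0,0,0]])

```text
clock: 19.57
tool_pos: [0.5558, -0.0735, 0.1523]
eef_rot: [-0.095, 0.995, 0.0, -0.001]
ft_force: [-0.0, 0.8, -0.3]
gripper_width: 0.0004
grip_force: 0.0
```

```bash
python3 - <<'E'
from chk import *
ps={n:grab_frame(n) for n in("side","top")}
rs=[]
for n,(r,c) in (("side",(179,315)),("top",(198,333))):
    b=ps[n]["pixels"].astype(int); m=(b[...,2]>110)&(b[...,1]<0.45*b[...,2])&(b[...,0]<0.45*b[...,2])
    yy,xx=np.mgrid[:420,:560]; m&=(yy-r)**2+(xx-c)**2<144
    q=np.array([yy[m].mean(),xx[m].mean()]); print(n,q,m.sum()); rs.append(ray(ps[n],q))
B,e=tri(rs); print("ball",B,e)
L=np.array([.974,.226,0]); 
for B in (B,np.array([.597,-.2218,.110])):
    X=B-.055*L; X[2]=0.088; print("push start (tool cm)",M.T@(X-T)*100)
print("local x in tool",M.T@L)
E
```

```text
19.5667 q [ 0.9327  0.7324 -1.2965  1.8368  0.7638  1.1924  1.1438] tcp [ 0.5558 -0.0735  0.1523] w 0.00042587976336334784 F [-0.005   0.8422 -0.3304] Tq [ 0.1315 -0.2017 -0.0291]
tool cols
 [[-0.9819 -0.1894 -0.0016]
 [-0.1894  0.9819  0.0008]
 [ 0.0015  0.0011 -1.    ]]
to grasp tcp (tool cm) [-4.4092  0.1886  8.8711] tool-z rotvec err deg [ -0.8025 -24.2817   0.    ]
yaw about axis deg -178.05515590630574 tool torque [-0.091  -0.223   0.0287] tool force [-0.1551  0.8275  0.331 ]
side [179.0698 314.5581] 43
top [198.5111 332.3556] 45
ball [ 0.5959 -0.2214  0.1129] [np.float64(0.5993677703981266), np.float64(0.5993677703981923)]
push start (tool cm) [  4.354  -15.499    6.4171]
push start (tool cm) [  4.2511 -15.5584   6.4169]
local x in tool [-0.9992  0.0375 -0.0014]
```

Call:
play_rows(rows=[[0,0,0,1.1,-3.9,0,0],[0,0,0,1.1,-3.9,0,0],[0,0,0,1.1,-3.9,0,0],[0,0,0,1.0,-3.8,0,0],[0,0,0,0,0,0,0],[0,0,0,0,0,2.2,0],[0,0,0,0,0,2.2,0],[0,0,0,0,0,2.0,0],[0,0,0,0,0,0,0]])

```text
clock: 20.42
tool_pos: [0.54, -0.2339, 0.0857]
eef_rot: [-0.093, 0.996, 0.001, -0.003]
ft_force: [-0.9, 0.2, 0.1]
gripper_width: 0.0005
grip_force: 0.0
```

```bash
python3 - <<'E'
from chk import *
w=grab_frame("wrist"); t=grab_frame("top")
cv2.imwrite("pics/l1.png",np.hstack([cv2.resize(w["pixels"],(400,300)),cv2.resize(t["pixels"][145:235,245:365],(400,300),interpolation=0)]))
E
```

```text
20.4167 q [ 1.1345  0.8453 -1.2175  1.8224  0.8779  1.148   1.362 ] tcp [ 0.54   -0.2339  0.0857] w 0.0005232352499900567 F [-0.8806  0.1543  0.0978] Tq [ 0.1461 -0.1006  0.0953]
tool cols
 [[-0.9827 -0.1852 -0.007 ]
 [-0.1852  0.9827  0.0009]
 [ 0.0067  0.0022 -1.    ]]
to grasp tcp (tool cm) [-8.9375 15.6825  2.1947] tool-z rotvec err deg [ -0.8453 -24.5508   0.    ]
yaw about axis deg -177.83697916633574 tool torque [-0.1243 -0.1257 -0.0964] tool force [ 0.8374  0.315  -0.0915]
```

View pics/l1.png

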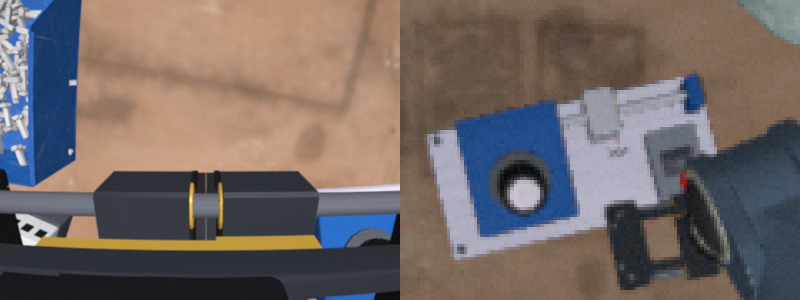

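The fingers stand in front of the red ball. Now I'll push along the stop's +x.

Call:
play_rows(rows=[[0,0,0,-0.7,0.03,0,0],[0,0,0,-0.7,0.03,0,0],[0,0,0,-0.7,0.03,0,0],[0,0,0,-0.7,0.03,0,0],[0,0,0,-0.7,0.03,0,0],[0,0,0,-0.7,0.03,0,0],[0,0,0,-0.7,0.03,0,0],[0,0,0,-0.7,0.03,0,0],[0,0,0,-0.7,0.03,0,0],[0,0,0,-0.7,0.03,0,0],[0,0,0,-0.7,0.03,0,0],[0,0,0,-0.7,0.03,0,0]])

```text
clock: 21.52
tool_pos: [0.625, -0.2145, 0.0895]
eef_rot: [-0.094, 0.996, 0.0, -0.0]
ft_force: [-0.8, 0.2, 0.5]
gripper_width: 0.0005
grip_force: 0.5
```

Call:
play_rows(rows=[[0,0,0,-0.4,0.02,0,0],[0,0,0,0,0,0,0]])

```text
clock: 21.68
tool_pos: [0.6293, -0.2132, 0.0896]
eef_rot: [-0.094, 0.996, 0.0, 0.0]
ft_force: [-0.4, 0.6, 0.4]
gripper_width: 0.0002
grip_force: 0.0
```

Call:
play_rows(rows=[[0,0,0,-0.4,0.02,0,0],[0,0,0,0,0,0,0]])

```text
clock: 21.85
tool_pos: [0.6326, -0.2126, 0.0896]
eef_rot: [-0.094, 0.996, 0.0, 0.0]
ft_force: [-1.6, 0.2, 0.1]
gripper_width: 0.0006
grip_force: 0.1
```

Call:
play_rows(rows=[[0,0,0,-0.4,0.02,0,0],[0,0,0,0,0,0,0]])

```text
clock: 22.02
tool_pos: [0.6365, -0.2117, 0.0897]
eef_rot: [-0.094, 0.996, 0.0, 0.0]
ft_force: [-0.0, -0.2, -0.4]
gripper_width: 0.0002
grip_force: 0.2
```

Call:
play_rows(rows=[[0,0,0,-0.3,0.01,0,0],[0,0,0,0,0,0,0]])

```text
clock: 22.18
tool_pos: [0.6394, -0.2111, 0.0898]
eef_rot: [-0.094, 0.996, 0.0, 0.0]
ft_force: [-0.2, -0.3, -0.5]
gripper_width: 0.0006
grip_force: 0.3
```

Call:
play_rows(rows=[[0,0,0,-0.3,0.01,0,0],[0,0,0,0,0,0,0]])

```text
clock: 22.35
tool_pos: [0.6401, -0.211, 0.0895]
eef_rot: [-0.094, 0.996, -0.001, -0.003]
ft_force: [-5.8, -1.1, 2.3]
gripper_width: 0.0004
grip_force: 3.2
```

Call:
play_rows(rows=[[0,0,0,-0.3,0.01,0,0],[0,0,0,0,0,0,0],[0,0,0,0,0,0,0]])

```text
clock: 22.6
tool_pos: [0.6403, -0.211, 0.0895]
eef_rot: [-0.094, 0.996, -0.001, -0.006]
ft_force: [-13.9, -2.6, 7.5]
gripper_width: 0.0003
grip_force: 6.9
```

Call:
play_rows(rows=[[0,0,0,1.0,0,0,0],[0,0,0,2.0,0,0,0],[0,0,0,3.0,0,0,0],[0,0,0,3.0,0,0,0],[0,0,0,0,0,-3,0],[0,0,0,0,0,-4,0],[0,0,0,3,-1,-4,0],[0,0,0,3,-2,-3,0],[0,0,0,3,-2,0,0],[0,0,0,3,-2,0,0],[0,0,0,0,0,0,0]])

```text
clock: 23.52
tool_pos: [0.4551, -0.3195, 0.2186]
eef_rot: [-0.088, 0.996, -0.002, -0.002]
ft_force: [-1.0, -1.0, -1.0]
gripper_width: 0.0006
grip_force: 0.0
```

```bash
python3 stop.py s8|head -1; python3 shift.py 8|head -1; python3 - <<'E'
from h import *
np.set_printoptions(precision=4,suppress=True)
ps={n:grab_frame(n) for n in("side","top")}
rs=[]
for n,(r,c) in (("side",(177,300)),("top",(180,333))):
    b=ps[n]["pixels"].astype(int); m=(b[...,2]>110)&(b[...,1]<0.45*b[...,2])&(b[...,0]<0.45*b[...,2])
    yy,xx=np.mgrid[:420,:560]; m&=(yy-r)**2+(xx-c)**2<25**2
    q=np.array([yy[m].mean(),xx[m].mean()]); print(n,q,m.sum()); rs.append(ray(ps[n],q))
B,e=tri(rs); d=B-np.array([.6227,-.122,0]); print("ball",B,e,"local x from pivot",d@[.974,.226,0]+.022)
for p,l in ((ps["side"],"mug"),(ps["side"],"contactor")): print(l,[np.round(x["pixel"],1).tolist() for x in place_of(p,l)[:2]])
E
```

```text
23.5167 q [ 1.451   0.6421 -1.3407  1.7775  0.6617  1.2717  1.6852] tcp [ 0.4551 -0.3195  0.2186] w 0.0006018059886899125 F [-0.9972 -1.0091 -0.9614] Tq [ 0.061  -0.1746  0.0209]
start-home ((-0.27791247845999223, 0.12393612866804915), 0.8810293463865916) home-now ((3.3467687335519063, -1.087227881000441), 0.34991134802500407)
side [171.8095 298.0714] 42
top [177.7381 327.0952] 42
ball [ 0.662  -0.2059  0.1086] [np.float64(1.0042179141244307), np.float64(1.0042179141243681)] local x from pivot 0.0413156638343643
mug [[311.9, 207.4]]
contactor [[174.5, 334.8]]
```

View pics/s8.png

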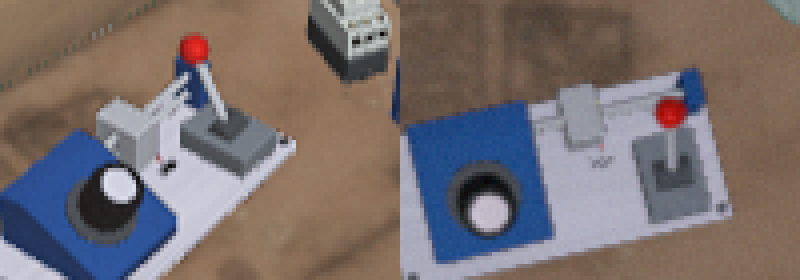

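The lever ball is over to the rear, at local x about 41 mm from the pivot, and the mug and contactor look unmoved. One finer check of stop travel before handing in.

```bash
python3 - <<'E'
import cv2,numpy as np
L=lambda i: cv2.GaussianBlur(cv2.cvtColor(cv2.imread(f"pics/s{i}.png"),6)[0::4,400::4].astype(np.float32),(0,0),.8)
now=L(8)[18:42,37:56]  # block region now
for i in (1,3,4,5,6,7):
    W=np.float32([[1,0,37-(0 if i==7 else 3)],[0,1,18+(0 if i==7 else 1)]])
    cc,W=cv2.findTransformECC(now,L(i),W,cv2.MOTION_TRANSLATION,(3,200,1e-5),None,1)
    d=np.array([37-W[0,2],18-W[1,2]]); print(i,"cc",round(cc,3),"px",d.round(2),"mm",round(np.hypot(*d)*3.2,2))
E
```

```text
1 cc 0.97 px [ 2.16 -0.52] mm 7.11
3 cc 0.49 px [4.48 8.08] mm 29.57
4 cc 0.491 px [4.55 8.22] mm 30.07
5 cc 0.989 px [ 1.49 -0.41] mm 4.95
6 cc 0.526 px [3.74 7.3 ] mm 26.26
7 cc 1.0 px [ 0.01 -0.01] mm 0.04
```

```bash
python3 - <<'E'
import cv2,numpy as np
a=[cv2.resize(cv2.imread(f"pics/s{i}.png")[40:200,480:640],(260,260),interpolation=0) for i in (1,4,5,6,7,8)]
cv2.imwrite("pics/cmp.png",np.vstack([np.hstack(a[:3]),np.hstack(a[3:])]))
E
```

```text
(no output)
```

View pics/cmp.png

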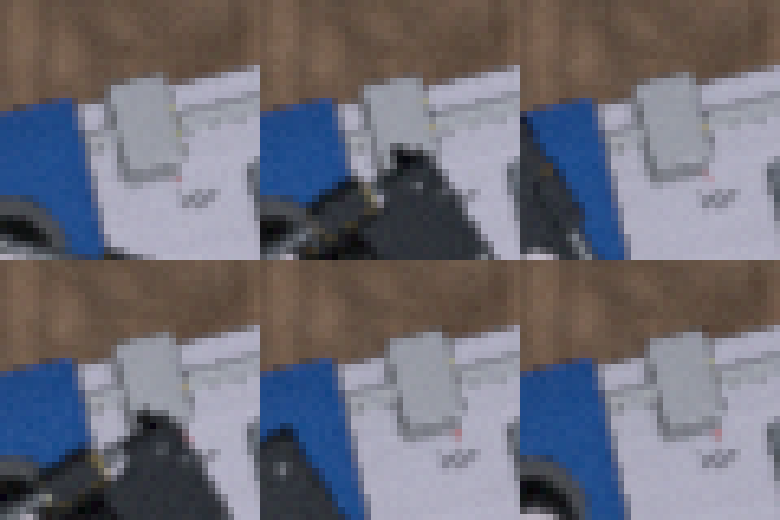

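```bash
python3 - <<'E'
import cv2,numpy as np
for i in (1,2,3,4,5,6,7,8):
    g=cv2.imread(f"pics/s{i}.png")[0::4,400::4].astype(np.float32).mean(2)
    g=cv2.resize(g,None,fx=8,fy=8,interpolation=cv2.INTER_CUBIC)
    out=[]
    for lo,hi in ((27,35),):
      L=[];Rr=[]
      for r in range(lo*8,hi*8):
        dx=(r/8-30)*0.228 ; row=g[r]
        gr=np.gradient(cv2.GaussianBlur(row[None],(0,0),5)[0])
        def pk(a,b,s):
            x=np.arange(int((a+dx)*8),int((b+dx)*8)); w=np.clip(s*gr[x],0,None); k=x[np.argmax(w)]; y=np.arange(k-8,k+9); v=np.clip(s*gr[y],0,None); return (y*v).sum()/v.sum()/8-dx
        L.append(pk(33,44,-1)); Rr.append(pk(46,57,1))
      out+= [np.median(L),np.median(Rr)]
    print(i,np.round(out,2))
E
```

```text
1 [36.73 48.5 ]
2 [36.02 47.71]
3 [36.12 47.72]
4 [36.19 47.73]
5 [37.68 49.58]
6 [37.81 49.55]
7 [39.59 51.32]
8 [39.62 51.34]
```

The right-edge positions are home 47.72, three clicks 49.58 and now 51.34 px. That is 3.62 px at about 0.61 px a click, so six clicks. Handing in.

```bash
python3 -c "
from plant import arm
print(arm.finish_job())"
```

```text
the job is handed in; nothing more can be done
None
```

The stop was turned home to its hard end, then set six clicks clockwise, and the lock lever was pushed all the way over to the rear; the mug and contactor look unmoved, and the job is handed in (no verdict was returned).

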